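# Hang the LED module on the free cure-stand peg

### The job

Pick up the finned LED module lying on the bench and hang it on the free slanted peg: thread its eye over the peg along the peg's slope, slowly and without forcing it, until you feel it press lightly but positively against the collar, and only then let go. Leave it hanging there, and leave the module on the other stand and the other things on the bench where they are.

Things in the scene. Friction and masses are not known exactly. Their poses are not given: they have to be found in the camera images.
- module: the loose grey LED module lying flat on the bench, eye end away from the robot, 0.3 to 0.6 kg: a finned plate 124 x 90 x 8 mm (x -75 to +49, y -45 to +45, fins up to 14 mm above the underside) with a driver box on top and a round eye at its +x end. Origin on the underside, z up through the box, x towards the eye
- module_box (a point): centre of the top of the module's bare aluminium driver box, 46 mm above the underside, at x = -10 mm of the module. The box is 50 mm along x (-35 to +15) and 36 mm wide along y: the place to grip, across y. Axes as the module's
- module_eye (a point): centre of the lower mouth of the module's eye, 62 mm along x from the module's origin, at the underside. The eye is a sleeve 33 mm across and 28 mm high with an 18 mm through hole along z. Axes as the module's
- peg: the free slanted steel peg, 16 mm across, 70 mm long from its 32 mm collar. Origin at the centre of the collar's front face, 170 mm above the bench; z runs along the peg to its free end, up and towards the robot, 0.66 rad (38 degrees) from vertical; x points upslope, away from the robot. The hung module has its x along the peg's x: eye upslope, box end hanging downslope
- peg_tip (a point): end of the free peg, 70 mm along its z from the collar, chamfered to a 12 mm flat over the last 4 mm. The eye has 1 mm of play all round on the peg; once released the module sags on it by about 4 degrees. Axes as the peg's
- collar: the fixed dark collar at the root of the free peg, 32 mm across and 6 mm thick, against which the eye's lower mouth seats; rigid. Origin and axes as the peg's (centre of the front face). A push of 5 to 20 N seats the module well; approach it slowly, as knocks or pushes of over 50 N mar the finish
- stand: the fixed stand that carries the free peg: dark base plate 130 x 120 x 12 mm, blue 30 mm square post behind the peg's root, up to 147 mm. Origin on the bench below the peg's collar; its front faces -x
- full_stand: the other, identical stand, whose peg already carries a module; which stand is on the left and which on the right varies
- hung_module: an identical module hanging on the other stand's peg; leave it. Origin and axes as module
- frame_a: lower of two stacked grey cast frames, 100 x 150 x 34 mm each, at the back of the bench; origin under its centre
- frame_b: upper frame of that stack
- bottle: amber bottle, 56 mm across, 140 mm high, at the back; origin under its centre
- bin: open blue plastic bin 130 x 100 x 55 mm at the left; origin under its centre
- screwdriver: screwdriver 190 mm long lying at the left of the module, nearer the robot
- wrench: steel wrench 170 mm long lying on the right
- lens: glass lens disc 70 mm across, 22 mm thick, on the right nearer the robot; origin under its centre

How it is judged:
On the way, in this order (a step that is already met when the one before it is completed fails the run):
1. the module is held in the gripper, clear of the bench, with its eye still off the peg (height (world z) of module_eye above 0.06 m and contact force between the fingers and module above 1 N and distance between module_eye and peg above 0.08 m), for 0.1 s.
2. still held, the eye is threaded on the peg and pressed home against the collar with more than 3 N (within 6 mm of it) (contact force between module and collar above 3 N and contact force between the fingers and module above 1 N and z of module_eye in the frame of peg between -0.004 and 0.006 m and x of module_eye in the frame of peg between -0.005 and 0.005 m and y of module_eye in the frame of peg between -0.005 and 0.005 m and angle between the z axis of module and the z axis of peg, either way round below 0.2 rad), for 0.1 s.
At the end, for the whole second after the job is handed in: The module hangs at rest (under 20 mm/s) on the free peg: the centre of its eye's lower mouth within 6 mm of the peg's axis each way and within 8 mm of the collar face along the peg, its eye axis within 0.22 rad of the peg's axis (z of module_eye in the frame of peg between -0.004 and 0.008 m and x of module_eye in the frame of peg between -0.006 and 0.006 m and y of module_eye in the frame of peg between -0.006 and 0.006 m and angle between the z axis of module and the z axis of peg, either way round below 0.22 rad and linear speed of module below 0.02 m/s); the robot touches nothing.
It fails at once if the module is knocked or pressed on the free stand, its peg or collar with more than 55 N (contact force between module and stand above 55 N).
It fails at once if the module on the other stand is shifted by more than 25 mm (distance of hung_module from where it was at the start of the episode above 0.025 m).
It fails at once if a bystander (frames, bottle, bin, screwdriver, wrench, lens) is shifted by more than 25 mm (distance of any of frame_a, frame_b, bottle, bin, screwdriver, wrench, lens from where it was at the start of the episode above 0.025 m).
It also fails if it takes over 51 s, if anything falls off the work surface, if the arm or the gripper's body presses on something with over 40 N, if the wrist force passes 120 N, or if a joint passes its speed limit or range.

### The arm

A 6-joint arm with a two-finger parallel gripper is mounted at the origin on the work surface. World frame = base frame: x ahead of the robot, y to its left, z up, the work surface at z = 0. Lengths are in m, angles in rad, forces in N, time in s.
With the tool pointing down it reaches from about 0.275 to 0.75 m from the base axis. Payload 10.2 kg.
Tool frame: the origin (TCP) lies at the very end of the fingers, on their centre line; the grasp point (between the pads) lies 19 mm behind it; z points along the fingers, y is the line along which they close (so a half turn about z gives the same grasp; the last joint's range is limited). The gripper opens to 85 mm and grips with 20 to 120 N. Pads are 22 mm wide; open, the fingers measure 114 mm over their backs; the gripper's body (76 mm by 85 mm) begins 54 mm behind the grasp point. The pads swing forward as they close: fully open they stand 13 mm farther back than shut.
Start: joints at [-1.564, 0.313, 1.498, -0, 1.331, -0.223], TCP at [0.12, -0.511, 0.231] pointing down, gripper open.
Joint ranges: [-2.94, 2.94], [-0.97, 2.17], [0.19, 2.56], [-1.23, 4.37], [0.02, 3.11], [-2.88, 2.88]. Speed limits (rad/s): [2.39, 2.39, 3.01, 3.14, 3.14, 3.14].

### API

Orientations are given as a unit quaternion [x, y, z, w].
In Python, from rig import bot gives the robot as it stands.
- The arm moves only by the tool move_arm, never from a script. Its arguments are lists of equal length, an entry for each row: "angular": the turn, a rotation vector about the world's x, y, z in degrees, a list of three; "translation": the shift along the world's x, y, z in m, a list of three; "hand": the closure, from -1 (fully open) to 1 (shut). A call has 1 to 20 rows; each row is the pose to reach, as a shift and turn from the pose commanded when the call began; what a row does not reach only later rows make up. A row lasts 1/12 s, in which the tool goes at most 41.7 mm and 7.16 degrees, less where a joint would pass 70% of its speed; a pose out of reach is approached as far as the arm can. A call with a gripper value outside its range is refused whole. The fingers move at their own pace and stop on an object; "squeeze" is the grip in N (left out, the last holds). Time passes only in rows, so rows that repeat a pose let the fingers close. It gives the time, the measured TCP pose, the force, the opening and the grip force at its end, in the units of the state.
- bot.observe(): the state, without advancing time (a new reading comes with each control period).
- bot.capture(name): name is "scene" or "top" or "wrist"; returns a dict with "pixels" (400x640x3 uint8, blue, green, red), "depth" (400x640 float32, m along the optical axis (not along the pixel's ray), 0 where there is no reading), "camera_matrix" (3x3 intrinsics, pixels), "R" (3x3) and "t" (3): a world point X has camera coordinates R X + t; the wrist camera has in their place "T_tool_cam" (4x4, takes a point from camera to tool coordinates, whose origin is the TCP and whose axes are the flange's). Camera axes: x right, y down, z forward; pixel columns grow to the right and rows downward; lengths in m; the calibration is good to about 2 mm. The wrist camera is an equidistant fisheye: a pixel r from the principal point sees the ray r / f radians off the axis. A picture is of the moment at which its call begins: read the wrist's pose just before it.
- bot.close_job(): hands the job in; it is judged then, once.
The state is a dict: "time": time; "joint_pos": joint angles; "joint_vel": joint speeds; "tau": joint torques, N m; "position": TCP position; "tcp_rot": TCP orientation; "ft_force": force on the tool from outside, world axes, zero at the start; "ft_torque": the same for the moment, N m; "opening": opening from 0.0 (shut) to 1.0 (fully open); "finger_force": force on a finger pad.
Only numpy, scipy, OpenCV 4.12 (cv2) and the standard library are available. Lean on these libraries where they do the work, as an engineer would, in place of code of your own. Each camera call takes 0.05 s, during which the arm holds its last target. There are 200 camera calls.

## Working session

There is one attempt and no reset: what is moved stays moved. The work goes in short steps, Python scripts to look and compute and a tool call to move; the robot and the scene stay as the last step left them, time stands still between calls to the robot, and variables do not carry over. Pictures are saved under pics/ and viewed, at most 10 in all, crops included, and the job is handed in when it is done.

Besides the shell and the picture viewer there is one more tool, called by a JSON object that holds its "method" and its "body", one argument or row to a line. move_arm: Moves the arm, as the interface text tells. Its arguments: {"type":"object","properties":{"angular":{"type":"array"},"translation":{"type":"array"},"hand":{"type":"array"},"squeeze":{"type":"number"}},"required":["angular","translation","hand"]}

```bash
ls; mkdir -p pics
python3 - <<'E'
from rig import bot
import cv2,numpy as np,pickle
d={}
for n in("scene","top"):
    c=bot.capture(n);d[n]=c;cv2.imwrite(f"pics/{n}0.png",c["pixels"])
    print(n,c["camera_matrix"].tolist(),np.round(-c["R"].T@c["t"],3),np.round(c["R"],3).tolist(),(c["depth"]>0).mean())
pickle.dump(d,open("d0.pkl","wb"))
s=bot.observe();print(s)
E
```

```text
pics
scene [[463.896123006469, 0.0, 322.5777824794953], [0.0, 463.896123006469, 202.95860248079651], [0.0, 0.0, 1.0]] [ 1.755 -0.428  1.079] [[0.356, 0.934, -0.018], [0.552, -0.226, -0.803], [-0.754, 0.275, -0.596]] 0.99604296875
top [[411.1711952479865, 0.0, 319.8548147375722], [0.0, 411.1711952479865, 198.90149935756088], [0.0, 0.0, 1.0]] [0.34  0.003 1.381] [[-0.009, -1.0, -0.003], [-0.984, 0.009, -0.178], [0.178, 0.001, -0.984]] 0.99628125
{'time': 0.1, 'joint_pos': array([-1.56437435e+00,  3.13382702e-01,  1.49835287e+00, -2.85818571e-05,
        1.33102351e+00, -2.23435873e-01]), 'joint_vel': array([-0.00301342, -0.00333499, -0.00201559, -0.00031893, -0.00037853,
        0.00064432]), 'tau': array([ 1.12698737e-03, -4.12902939e+01, -2.60142928e+01, -2.55913201e-04,
        3.05699643e-03, -8.20793076e-06]), 'position': array([ 0.11957673, -0.51096015,  0.23080122]), 'tcp_rot': array([ 9.93402378e-01,  1.14679442e-01,  4.93605370e-05, -5.81290429e-04]), 'ft_force': array([ 0.30755731, -0.19776867,  0.79193765]), 'ft_torque': array([0.0274711 , 0.03053643, 0.04840335]), 'finger_force': 0.0, 'opening': 1.001446957491329}
```

View pics/scene0.png

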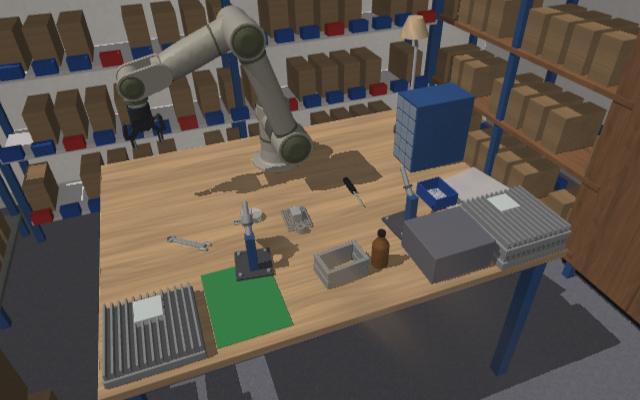

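View pics/top0.png

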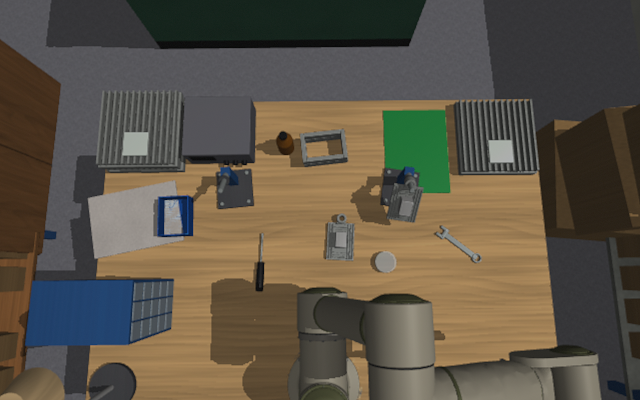

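The scene picture shows the loose module near (297,218), the free stand at the right (peg at 406,180), and the loaded stand at (252,240). In the top view the module is at (340,240) with its box at (341,240) and eye at (340,218). The free stand is at the left, with its base at (235,188) and peg near (224,180). The loaded stand is at (403,190).

```bash
cat > h.py <<'E'
import numpy as np
def cloud(c):
    h,w=c["depth"].shape;v,u=np.mgrid[:h,:w];K=c["camera_matrix"];z=c["depth"]
    P=np.stack([(u-K[0,2])/K[0,0]*z,(v-K[1,2])/K[1,1]*z,z],-1)
    return (P-c["t"])@c["R"]
E
python3 - <<'E'
import pickle,numpy as np,cv2
from h import cloud
d=pickle.load(open("d0.pkl","rb"))
np.set_printoptions(precision=4,suppress=True)
ims=[]
for n,(u0,v0,u1,v1) in(("top",(315,205,365,270)),("scene",(275,200,320,240))):
    P=cloud(d[n])[v0:v1,u0:u1].reshape(-1,3)
    for lo,hi in((.035,.06),(.02,.035),(.005,.06)):
        Q=P[(P[:,2]>lo)&(P[:,2]<hi)]
        r=cv2.minAreaRect(Q[:,:2].astype(np.float32)) if len(Q)>3 else None
        print(n,lo,len(Q),np.median(Q,0),r)
for n,(u0,v0,u1,v1) in(("top",(195,155,260,215)),("scene",(380,150,425,245))):
    C=cloud(d[n])[v0:v1,u0:u1];P=C.reshape(-1,3);B=d[n]["pixels"][v0:v1,u0:u1].reshape(-1,3).astype(int)
    blue=B[:,0]-B[:,2]>40
    print(n,"bluetop",P[blue&(P[:,2]>.1)].mean(0) if (blue&(P[:,2]>.1)).any() else 0)
    Q=P[(P[:,2]>.008)&(P[:,2]<.016)];print("base",len(Q),Q.mean(0),cv2.minAreaRect(Q[:,:2].astype(np.float32)))
    Q=P[(~blue)&(P[:,2]>.16)];print("peg",len(Q));print(Q[np.argsort(Q[:,2])][::max(1,len(Q)//25)])
    im=d[n]["pixels"][v0:v1,u0:u1];ims.append(cv2.resize(im,(390,590 if n=="scene" else 360),interpolation=2))
o=np.zeros((590,780,3),np.uint8);o[:360,:390]=ims[0];o[:,390:]=ims[1];cv2.imwrite("pics/c1.png",o)
E
```

```text
top 0.035 171 [ 0.4488 -0.0598  0.0464] ((0.4501578211784363, -0.0615030974149704), (0.03593677282333374, 0.048837415874004364), 88.30091857910156)
top 0.02 68 [ 0.5166 -0.0665  0.0273] ((0.4698081910610199, -0.07004345953464508), (0.06744439154863358, 0.13335759937763214), 86.48663330078125)
top 0.005 1156 [ 0.4487 -0.0603  0.0112] ((0.4601246118545532, -0.06100226938724518), (0.16527941823005676, 0.21380284428596497), 89.61257934570312)
scene 0.035 108 [ 0.4586 -0.0607  0.0478] ((0.4720795154571533, -0.06191738322377205), (0.035736411809921265, 0.0964023694396019), 83.5110092163086)
scene 0.02 109 [ 0.5061 -0.0654  0.0268] ((0.47536829113960266, -0.0633736401796341), (0.08322981745004654, 0.1404675990343094), 83.80950927734375)
scene 0.005 792 [ 0.4689 -0.0637  0.0129] ((0.44987714290618896, -0.05867180973291397), (0.1729767620563507, 0.2388753592967987), 69.51557159423828)
top bluetop [0.6538 0.2929 0.1411]
base 878 [0.6224 0.2895 0.0121] ((0.645158588886261, 0.3188762664794922), (0.1735733300447464, 0.2026396542787552), 7.699407577514648)
peg 140
[[0.6404 0.2927 0.1609]
 [0.6143 
[... 851 characters left out ...]
 0.6287  0.2897  0.1622]
 [ 0.6443  0.2886  0.1642]
 [ 0.6304  0.3077  0.1669]
 [ 0.636   0.2966  0.1692]
 [ 0.6289  0.2808  0.173 ]
 [ 0.6331  0.2821  0.1753]
 [ 0.6324  0.2901  0.1769]
 [ 0.6294  0.303   0.1799]
 [ 0.6388  0.2899  0.181 ]
 [ 0.6104  0.2899  0.1838]
 [ 0.6107  0.2933  0.1873]
 [ 0.62    0.2918  0.1893]
 [ 0.6036  0.289   0.1922]
 [ 0.6004  0.2942  0.1972]
 [ 0.6073  0.2977  0.2005]
 [ 0.6155  0.289   0.2036]
 [ 0.6038  0.2952  0.2071]
 [ 0.5999  0.2893  0.2104]
 [ 0.5792  0.2886  0.2145]
 [ 0.5834  0.29    0.2166]
 [ 0.5802  0.2876  0.2194]
 [ 0.5875  0.2871  0.2238]
 [ 0.5814  0.2861  0.2285]
 [ 1.7553 -0.4276  1.0786]
 [ 1.7553 -0.4276  1.0786]
 [ 1.7553 -0.4276  1.0786]]
```

View pics/c1.png

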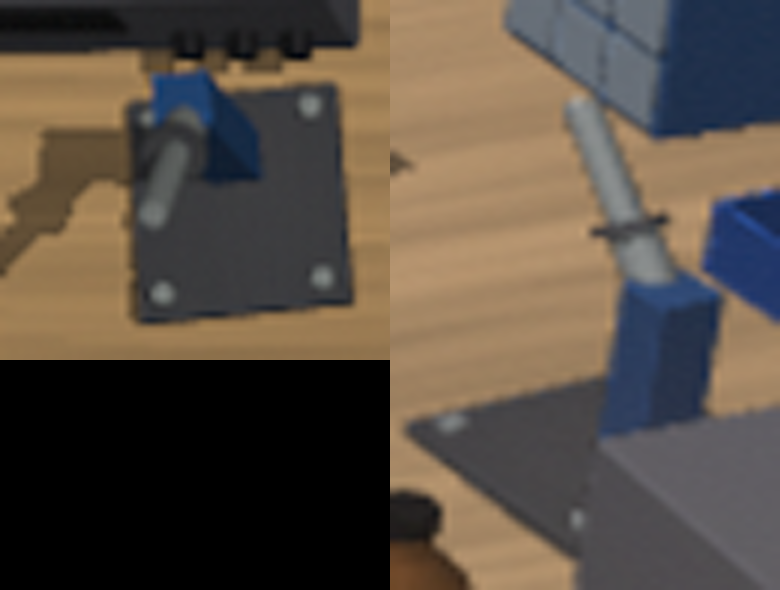

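The crops show the free peg (tip about top-image (221,190), collar about (225,177)), leaning toward the robot and rotated a few degrees. Next I fit the peg as a cylinder and get the module's yaw.

Run:
```python
import pickle,numpy as np,cv2
from scipy.optimize import least_squares
from h import cloud
d=pickle.load(open("d0.pkl","rb"))
np.set_printoptions(precision=4,suppress=True)
def fit(Ps):
    def ax(p): 
        t,y=p[2],p[3]; return np.array([-np.sin(t)*np.cos(y),-np.sin(t)*np.sin(y),np.cos(t)])
    def res(p):
        a=ax(p);o=np.array([p[0],p[1],.2]);D=Ps-o;D=D-np.outer(D@a,a);return (np.linalg.norm(D,axis=1)-.008)*1e3
    r=least_squares(res,[.6,.29,.66,0],loss="soft_l1")
    a=ax(r.x);o=np.array([r.x[0],r.x[1],.2]);s=(.17-.2)/a[2]
    print(len(Ps),"tilt,yaw",r.x[2:],"collar z=.17",o+s*a,"tip",o+s*a+.07*a,"rms",np.sqrt(np.mean(r.fun**2)),"axial max",np.sort(((Ps-o)@a-s))[-5:])
A=[]
for n,(u0,v0,u1,v1) in(("top",(195,155,260,215)),("scene",(380,150,425,245))):
    P=cloud(d[n])[v0:v1,u0:u1].reshape(-1,3)
    Q=P[(P[:,2]>.190)&(P[:,2]<.24)&(abs(P[:,0]-.6)<.05)&(abs(P[:,1]-.291)<.025)];A.append(Q);fit(Q)
fit(np.vstack(A))
c=d["top"];P=cloud(c);m=((P[...,2]>.008)&(P[...,2]<.016)).astype(np.uint8);m[:, :200]=0;m[:,262:]=0;m[:155]=0;m[220:]=0
k,_=cv2.findContours(m,0,2);k=max(k,key=cv2.contourArea);r=cv2.minAreaRect(k);
K=c["camera_matrix"]
def ray(uv,z):
    o=-c["R"].T@c["t"];dd=c["R"].T@np.linalg.inv(K)@[*uv,1];return o+dd*(z-o[2])/dd[2]
print(r);print(np.array([ray(q,.012) for q in cv2.boxPoints(r)]))
B=P[205:270,315:365].reshape(-1,3);b=B[(B[:,2]>.035)&(B[:,2]<.06)];e=B[(B[:,2]>.023)&(B[:,2]<.032)&(B[:,0]>.49)];f=B[(B[:,2]>.006)&(B[:,2]<.06)&(B[:,0]>.35)&(abs(B[:,1]+.06)<.06)]
for q in(b,e,f): print(len(q),q.mean(0),cv2.minAreaRect(q[:,:2].astype(np.float32)))
```

```text
59 tilt,yaw [0.6528 0.1101] collar z=.17 [0.6188 0.2961 0.17  ] tip [0.5765 0.2915 0.2256] rms 2.163995167008549 axial max [0.0706 0.0717 0.0718 0.0749 0.0749]
70 tilt,yaw [0.6964 0.1057] collar z=.17 [0.6247 0.298  0.17  ] tip [0.5801 0.2933 0.2237] rms 2.5972261085485266 axial max [0.0713 0.0723 0.0734 0.0736 0.0745]
129 tilt,yaw [0.6468 0.0809] collar z=.17 [0.6204 0.2965 0.17  ] tip [0.5783 0.2931 0.2259] rms 2.58871393328693 axial max [0.0721 0.0727 0.0728 0.0758 0.0759]
((233.89901733398438, 187.9800567626953), (38.701656341552734, 35.655460357666016), 87.1375961303711)
[[0.6931 0.3625 0.012 ]
 [0.6982 0.2404 0.012 ]
 [0.5638 0.2311 0.012 ]
 [0.5588 0.3511 0.012 ]]
171 [ 0.4495 -0.0598  0.0462] ((0.4501578211784363, -0.0615030974149704), (0.03593677282333374, 0.048837415874004364), 88.30091857910156)
47 [ 0.5225 -0.0648  0.028 ] ((0.5212202072143555, -0.06529626995325089), (0.026705758646130562, 0.03071405738592148), 89.13780212402344)
1018 [ 0.451  -0.0605  0.018 ] ((0.4616420865058899, -0.06118200346827507), (0.11892890930175781, 0.2105281800031662), 89.5064926147461)
```

{"method": "move_arm", "body": {
  "translation": [
    [0.03,0.04,0.02],
    [0.06,0.08,0.04],
    [0.09,0.12,0.06],
    [0.11,0.15,0.07],
    [0.13,0.18,0.07],
    [0.15,0.21,0.07],
    [0.17,0.24,0.07],
    [0.19,0.265,0.07],
    [0.21,0.29,0.07],
    [0.23,0.315,0.07],
    [0.25,0.34,0.07],
    [0.27,0.37,0.07],
    [0.29,0.4,0.07],
    [0.31,0.425,0.07],
    [0.33,0.45,0.07],
    [0.33,0.45,0.07],
    [0.33,0.45,0.07]
  ],
  "angular": [
    [0,0,-1],
    [0,0,-2],
    [0,0,-3],
    [0,0,-4],
    [0,0,-5],
    [0,0,-6],
    [0,0,-7],
    [0,0,-8],
    [0,0,-9],
    [0,0,-10],
    [0,0,-11],
    [0,0,-12],
    [0,0,-13],
    [0,0,-14],
    [0,0,-15],
    [0,0,-16],
    [0,0,-16]
  ],
  "hand": [-1,-1,-1,-1,-1,-1,-1,-1,-1,-1,-1,-1,-1,-1,-1,-1,-1]
}}

```text
time: 1.52
position: [0.4498, -0.0602, 0.3008]
tcp_rot: [1.0, -0.024, -0.001, -0.0]
ft_force: [-0.7, -0.2, 0.4]
opening: 1.001
finger_force: 0.0
```

```bash
cat >> h.py <<'E'
from scipy.spatial.transform import Rotation as Rt
def wshot(bot,name=None):
    import cv2
    s=bot.observe();c=bot.capture("wrist")
    T=np.eye(4);T[:3,:3]=Rt.from_quat(s["tcp_rot"]).as_matrix();T[:3,3]=s["position"]
    c["W"]=T@c["T_tool_cam"]
    if name: cv2.imwrite(f"pics/{name}.png",c["pixels"])
    return c,s
def wdirs(c,uv):
    K=c["camera_matrix"];q=(np.atleast_2d(uv)-[K[0,2],K[1,2]]);r=np.linalg.norm(q,axis=1)+1e-9;th=r/K[0,0]
    return np.c_[q/r[:,None]*np.sin(th)[:,None],np.cos(th)]
def wray(c,uv):
    return c["W"][:3,3],wdirs(c,uv)@c["W"][:3,:3].T
def wplane(c,uv,z):
    o,d=wray(c,uv);return o+d*((z-o[2])/d[:,2])[:,None]
def wcloud(c):
    h,w=c["depth"].shape;v,u=np.mgrid[:h,:w];d=wdirs(c,np.c_[u.ravel(),v.ravel()])
    P=d/np.maximum(d[:,2:],.05)*c["depth"].reshape(-1,1)
    return (P@c["W"][:3,:3].T+c["W"][:3,3]).reshape(h,w,3)
E
python3 - <<'E'
from rig import bot
from h import *
import pickle
np.set_printoptions(precision=4,suppress=True)
c,s=wshot(bot,"w1");pickle.dump((c,s),open("w1.pkl","wb"));print(s["position"],c["camera_matrix"],c["T_tool_cam"],(c["depth"]>0).mean())
import cv2
P=wcloud(c);B=P.reshape(-1,3);B=B[(abs(B[:,0]-.46)<.1)&(abs(B[:,1]+.06)<.06)]
for lo,hi,x in((.038,.055,0),(.022,.034,.49)):
    b=B[(B[:,2]>lo)&(B[:,2]<hi)&(B[:,0]>x)]
    print(len(b),np.median(b,0),cv2.minAreaRect(b[:,:2].astype(np.float32)) if len(b) else 0)
E
```

```text
[ 0.4498 -0.0602  0.3008] [[309.7069   0.     322.5609]
 [  0.     309.7069 203.9056]
 [  0.       0.       1.    ]] [[-0.0009 -0.9646 -0.2639  0.0663]
 [ 1.     -0.0009 -0.      0.0004]
 [-0.0002 -0.2639  0.9646 -0.1432]
 [ 0.      0.      0.      1.    ]] 0.984796875
1064 [ 0.4516 -0.062   0.0464] ((0.4505135416984558, -0.06200975924730301), (0.0357891209423542, 0.050799623131752014), 86.77643585205078)
325 [ 0.5221 -0.0664  0.0283] ((0.5218918323516846, -0.06589606404304504), (0.031893160194158554, 0.030993221327662468), 86.96601104736328)
```

View pics/w1.png

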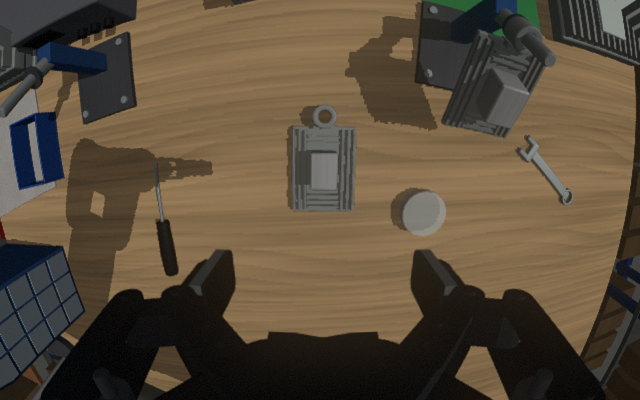

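The wrist view shows the module's eye at (325,117), box top at (323,170), and both stands at the top. The box centre is at (0.4507, -0.062, 0.046) with yaw -3.1°, which agrees with the other views. I check how far the open fingertips reach and descend part way.

Run:
```python
import pickle
from h import *
c,s=pickle.load(open("w1.pkl","rb"))
P=wcloud(c);T=c["W"]@np.linalg.inv(c["T_tool_cam"]);Q=(P-T[:3,3])@T[:3,:3]
for a,b in((180,240),(405,470)):
    q=Q[240:330,a:b].reshape(-1,3);q=q[(q[:,2]<.03)&(abs(q[:,1])<.07)];print(len(q),np.percentile(q[:,2],[50,90,98,100]),q[np.argsort(q[:,2])[-5:]])
```

```text
3562 [-0.04766234 -0.02343323 -0.01674709 -0.01326158] [[ 0.00382004 -0.04258208 -0.01391678]
 [ 0.0042401  -0.04259738 -0.01368949]
 [-0.00166666 -0.04228135 -0.01363782]
 [-0.0028487  -0.04246182 -0.01348337]
 [ 0.00297038 -0.04286099 -0.01326158]]
3741 [-0.04954595 -0.02385197 -0.01692861 -0.01264709] [[-0.00285778  0.04313198 -0.01362686]
 [-0.00396943  0.04326366 -0.01362002]
 [-0.00345968  0.04322645 -0.01353589]
 [-0.00242556  0.043142   -0.01340228]
 [ 0.00418744  0.0436149  -0.01264709]]
```

{"method": "move_arm", "body": {
  "translation": [
    [0.001,-0.002,-0.035],
    [0.001,-0.002,-0.07],
    [0.001,-0.002,-0.105],
    [0.001,-0.002,-0.14],
    [0.001,-0.002,-0.17],
    [0.001,-0.002,-0.2],
    [0.001,-0.002,-0.22],
    [0.001,-0.002,-0.22]
  ],
  "angular": [
    [0,0,-0.5],
    [0,0,-0.5],
    [0,0,-0.5],
    [0,0,-0.5],
    [0,0,-0.5],
    [0,0,-0.5],
    [0,0,-0.5],
    [0,0,-0.5]
  ],
  "hand": [-1,-1,-1,-1,-1,-1,-1,-1]
}}

```text
time: 2.23
position: [0.4481, -0.0635, 0.0782]
tcp_rot: [1.0, -0.03, -0.003, -0.001]
ft_force: [-1.0, 0.5, -0.2]
opening: 1.002
finger_force: 0.0
```

{"method": "move_arm", "body": {
  "translation": [
    [0,0,0],
    [0,0,-0.02],
    [0,0,-0.04],
    [0,0,-0.055],
    [0,0,-0.064],
    [0,0,-0.064],
    [0,0,-0.064]
  ],
  "angular": [
    [0,0,0],
    [0,0,0],
    [0,0,0],
    [0,0,0],
    [0,0,0],
    [0,0,0],
    [0,0,0]
  ],
  "hand": [-1,-1,-1,-1,-1,-1,-1]
}}

```text
time: 2.82
position: [0.4512, -0.0637, 0.0184]
tcp_rot: [1.0, -0.029, 0.001, 0.0]
ft_force: [0.6, 0.0, 0.2]
opening: 1.004
finger_force: 0.0
```

{"method": "move_arm", "body": {
  "translation": [
    [0,0.001,0],
    [0,0.001,0],
    [0,0.001,0],
    [0,0.001,0],
    [0,0.001,0],
    [0,0.001,0],
    [0,0.001,0],
    [0,0.001,0],
    [0,0.001,0],
    [0,0.001,0]
  ],
  "angular": [
    [0,0,0],
    [0,0,0],
    [0,0,0],
    [0,0,0],
    [0,0,0],
    [0,0,0],
    [0,0,0],
    [0,0,0],
    [0,0,0],
    [0,0,0]
  ],
  "hand": [0.2,0.4,0.6,0.8,1,1,1,1,1,1],
  "squeeze": 60
}}

```text
time: 3.65
position: [0.4509, -0.0623, 0.018]
tcp_rot: [1.0, -0.029, 0.0, 0.0]
ft_force: [-1.8, 0.7, 5.9]
opening: 0.411
finger_force: 61.2
```

{"method": "move_arm", "body": {
  "translation": [
    [0,0,0.01],
    [0,0,0.03],
    [0,0,0.055],
    [0,0,0.085],
    [0,0,0.115],
    [0,0,0.145],
    [0,0,0.175],
    [0,0,0.2],
    [0,0,0.22],
    [0,0,0.23],
    [0,0,0.23],
    [0,0,0.23]
  ],
  "angular": [
    [0,0,0],
    [0,0,0],
    [0,0,0],
    [0,0,0],
    [0,0,0],
    [0,0,0],
    [0,0,0],
    [0,0,0],
    [0,0,0],
    [0,0,0],
    [0,0,0],
    [0,0,0]
  ],
  "hand": [1,1,1,1,1,1,1,1,1,1,1,1]
}}

```text
time: 4.65
position: [0.4501, -0.062, 0.2471]
tcp_rot: [1.0, -0.029, -0.0, -0.0]
ft_force: [-0.0, -0.6, -5.3]
opening: 0.413
finger_force: 61.4
```

Run:
```python
from rig import bot
from h import *
s=bot.observe();print(s["position"],s["ft_force"],s["opening"],s["finger_force"])
Mn=Rt.from_quat(s["tcp_rot"])*Rt.from_euler("x",180,degrees=True)
print(Mn.as_euler("ZYX",degrees=True))
for psi in(4,):
    M=Rt.from_euler("ZY",[psi,-np.degrees(.66)],degrees=True)
    print(np.degrees((M*Mn.inv()).as_rotvec()),M.as_matrix())
```

```text
[ 0.45012062 -0.06202913  0.24707879] [-0.04525447 -0.57220587 -5.32561881] 0.41262256306248324 61.380053758621216
[-3.33044624  0.03221498  0.00866679]
[  0.21292971 -37.87187318   7.05893865] [[ 0.78806785 -0.06975647 -0.61162333]
 [ 0.05510707  0.99756405 -0.04276887]
 [ 0.61311685  0.          0.78999223]]
```

{"method": "move_arm", "body": {
  "translation": [
    [0,0.02,0],
    [0,0.045,0],
    [0,0.07,0],
    [0,0.1,0],
    [0,0.13,0],
    [0,0.16,0],
    [0,0.19,0],
    [0,0.22,0],
    [0,0.25,0],
    [0,0.28,-0.01],
    [0,0.305,-0.02],
    [0,0.325,-0.03],
    [0,0.34,-0.04],
    [-0.003,0.345,-0.05],
    [-0.003,0.345,-0.05],
    [-0.003,0.345,-0.05],
    [-0.003,0.345,-0.05]
  ],
  "angular": [
    [0,-2,0.4],
    [0,-4.5,0.8],
    [0,-7.5,1.4],
    [0,-10.5,2],
    [0,-13.5,2.5],
    [0,-16.5,3],
    [0,-19.5,3.6],
    [0,-22.5,4.2],
    [0,-25.5,4.8],
    [0,-28.5,5.4],
    [0,-31.5,6],
    [0.2,-34,6.5],
    [0.2,-36.5,7],
    [0.2,-37.9,7.1],
    [0.2,-37.9,7.1],
    [0.2,-37.9,7.1],
    [0.2,-37.9,7.1]
  ],
  "hand": [1,1,1,1,1,1,1,1,1,1,1,1,1,1,1,1,1]
}}

```text
time: 6.07
position: [0.4478, 0.2823, 0.1974]
tcp_rot: [0.945, 0.033, 0.324, -0.011]
ft_force: [-1.2, -0.4, -4.3]
opening: 0.406
finger_force: 61.7
```

Run:
```python
from rig import bot
from h import *
import pickle
c,s=wshot(bot,"w2");pickle.dump((c,s),open("w2.pkl","wb"));print(s["position"],s["ft_force"],s["finger_force"],(Rt.from_quat(s["tcp_rot"])*Rt.from_euler("x",180,degrees=True)).as_euler("ZYX",degrees=True),s["joint_pos"])
```

```text
[0.44776269 0.28229124 0.19741786] [-1.1505436  -0.38854634 -4.32586732] 61.66940689086914 [  4.01356628 -37.81294961  -0.05420812] [ 0.45367734  0.13634086  1.97195947 -0.53607816  0.46786465  2.36710672]
```

View pics/w2.png

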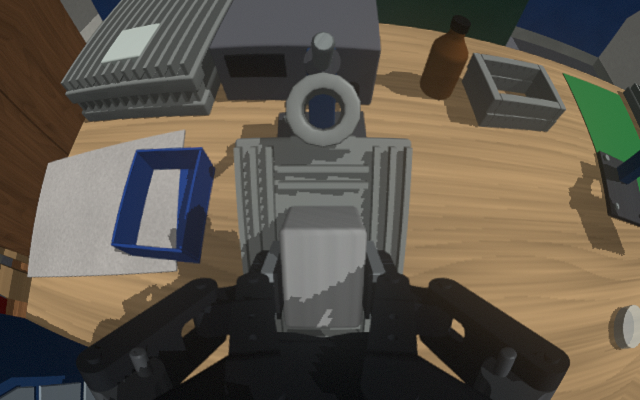

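The wrist view shows the held eye ring centred near (323,108) and the peg tip at (322,43), just beyond it. I compare the two in tool axes.

```bash
cat > m.py <<'E'
import pickle,sys,cv2
from h import *
np.set_printoptions(precision=4,suppress=True)
c,s=pickle.load(open(sys.argv[1],"rb"))
u0,v0,u1,v1=map(int,sys.argv[2:6])
P=wcloud(c);T=c["W"]@np.linalg.inv(c["T_tool_cam"]);Q=(P-T[:3,3])@T[:3,:3]
# eye rim: tool x ~.071; top of sleeve at tool z = .018-.028
e=Q[60:160,270:380].reshape(-1,3);e=e[(abs(e[:,2]+.010)<.006)&(abs(e[:,0]-.071)<.022)&(abs(e[:,1])<.022)]
(cx,cy),r=cv2.minEnclosingCircle(e[:,:2].astype(np.float32))
print("eye top",len(e),"circle",cx,cy,r,"z med",np.median(e[:,2]))
q=Q[v0:v1,u0:u1].reshape(-1,3);W=P[v0:v1,u0:u1].reshape(-1,3)
k=(W[:,2]>.185)&(W[:,2]<.235)&(abs(W[:,1]-.292)<.03)&(q[:,2]>.02)&(abs(W[:,0]-.6)<.05);q=q[k];W=W[k]
print("peg pts",len(q),"z range",q[:,2].min(),q[:,2].max())
for a in np.arange(.04,.12,.01):
    b=q[(q[:,2]>=a)&(q[:,2]<a+.01)]
    if len(b)>8: print("z %.3f"%(a+.005),len(b),"x",b[:,0].min(),b[:,0].max(),"y",b[:,1].min(),b[:,1].max(),(b[:,1].min()+b[:,1].max())/2)
def ax(p):return np.array([np.tan(p[2]),np.tan(p[3]),1.])/np.sqrt(1+np.tan(p[2])**2+np.tan(p[3])**2)
from scipy.optimize import least_squares
z0=q[:,2].min();f=q[q[:,2]>z0+.008]
def res(p):
    D=f-[p[0],p[1],z0];a=ax(p);D=D-np.outer(D@a,a);return (np.linalg.norm(D,axis=1)-.008)*1e3
r=least_squares(res,[np.median(f[:,0]),np.median(f[:,1]),0,0],loss="soft_l1",f_scale=.5)
a=ax(r.x);tip=np.array([r.x[0],r.x[1],z0])
print("cyl: tip in tool",tip,"slopes deg",np.degrees(r.x[2:]),"rms",np.sqrt(np.mean(r.fun**2)))
fl=q[q[:,2]<z0+.004];print("flat pts",len(fl),"mean",fl.mean(0),"mid",(fl.min(0)+fl.max(0))/2)
print("world tip",T[:3,:3]@tip+T[:3,3],"axis",-T[:3,:3]@a)
E
python3 m.py w2.pkl 295 25 350 95
```

```text
eye top 3158 circle 0.07213449478149414 0.00041558308294042945 0.016661521047353745 z med -0.010486386292922065
peg pts 641 z range 0.0550896189714111 0.10377435416994414
z 0.055 367 x 0.11224223171118738 0.12674909382786953 y -0.006921573901152888 0.00795539705850508 0.0005169115786760963
z 0.065 101 x 0.11188990473279342 0.12715737252299184 y -0.007168491035681807 0.008249153673742026 0.0005403313190301094
z 0.075 60 x 0.1116534404619616 0.11817416653056724 y -0.0069407989283875315 0.0071582919848457586 0.0001087465282291135
z 0.085 48 x 0.11174345771926035 0.11960479558249221 y -0.007271032435796083 0.008056754022928596 0.00039286079356625663
z 0.095 50 x 0.11188607434918334 0.11905747144907697 y -0.007404785448832807 0.007782012450924926 0.00018861350104605948
z 0.105 15 x 0.11232294308011581 0.11976996240554358 y -0.007631730276268625 0.006409691612992724 -0.0006110193316379506
cyl: tip in tool [0.1203 0.0008 0.0551] slopes deg [-0.2595 -0.8435] rms 0.18907630231813607
flat pts 336 mean [0.1194 0.0006 0.0572] mid [0.1197 0.0002 0.0571]
world tip [0.5763 0.2904 0.2276] axis [-0.607  -0.0564  0.7927]
```

```bash
cat > plan.py <<'E'
from rig import bot
from h import *
np.set_printoptions(precision=4,suppress=True)
tip=np.array([.5763,.2904,.2276]);a=np.array([-.607,-.0564,.7927]);a/=np.linalg.norm(a)
M=Rt.from_euler("ZY",[np.arctan2(-a[1],-a[0]),-np.arccos(a[2])])
s=bot.observe();Mn=Rt.from_quat(s["tcp_rot"])*Rt.from_euler("x",180,degrees=True)
print("time",s["time"],"rotvec",np.degrees((M*Mn.inv()).as_rotvec()),"axis",a,"collar",tip-.07*a)
e=np.array([.0721,-.0004,-.0175])
now=s["position"]+Mn.apply(e);print("eye in peg frame now (collar origin)",M.inv().apply(now-tip)+[0,0,.07],"F in peg",M.inv().apply(s["ft_force"]),"F",s["ft_force"],s["finger_force"])
for h in(.085,.07,.04,.0):print(h,tip+(h-.07)*a-M.apply(e)-s["position"])
E
python3 plan.py
```

```text
time 6.1167 rotvec [-0.0034  0.3139  1.3442] axis [-0.607  -0.0564  0.7927] collar [0.6188 0.2943 0.1721]
eye in peg frame now (collar origin) [-0.0478  0.0018  0.1076] F in peg [-3.2847  0.004  -3.4631] F [-0.4909 -0.0416 -4.7476] 61.66947841644287
0.085 [0.0516 0.0014 0.0116]
0.07 [ 0.0607  0.0023 -0.0003]
0.04 [ 0.0789  0.004  -0.0241]
0.0 [ 0.1032  0.0062 -0.0558]
```

{"method": "move_arm", "body": {
  "translation": [
    [0.008,0,0.003],
    [0.018,0,0.006],
    [0.028,0.0005,0.009],
    [0.038,0.001,0.012],
    [0.046,0.0014,0.012],
    [0.0516,0.0014,0.0116],
    [0.0516,0.0014,0.0116],
    [0.0516,0.0014,0.0116],
    [0.0516,0.0014,0.0116]
  ],
  "angular": [
    [0,0.3,0.3],
    [0,0.3,0.6],
    [0,0.3,1],
    [0,0.3,1.3],
    [0,0.3,1.3],
    [0,0.3,1.3],
    [0,0.3,1.3],
    [0,0.3,1.3],
    [0,0.3,1.3]
  ],
  "hand": [1,1,1,1,1,1,1,1,1]
}}

```text
time: 6.87
position: [0.4987, 0.2841, 0.2086]
tcp_rot: [0.946, 0.044, 0.321, -0.015]
ft_force: [-0.7, -0.1, -4.9]
opening: 0.413
finger_force: 61.8
```

```bash
python3 - <<'E'
from rig import bot
from h import *
import pickle,cv2
c,s=wshot(bot);pickle.dump((c,s),open("w3.pkl","wb"))
cv2.imwrite("pics/w3.png",cv2.resize(c["pixels"][50:170,240:400],(800,600),interpolation=2))
E
python3 plan.py
```

```text
time 6.9167 rotvec [ 0.013  -0.0119 -0.0244] axis [-0.607  -0.0564  0.7927] collar [0.6188 0.2943 0.1721]
eye in peg frame now (collar origin) [-0.0011  0.0006  0.085 ] F in peg [-2.8609  1.3574 -3.1594] F [-0.4659  1.32   -4.2485] 61.774020195007324
0.085 [ 0.0009 -0.0005  0.0007]
0.07 [ 0.01    0.0003 -0.0112]
0.04 [ 0.0282  0.002  -0.035 ]
0.0 [ 0.0525  0.0043 -0.0667]
```

View pics/w3.png

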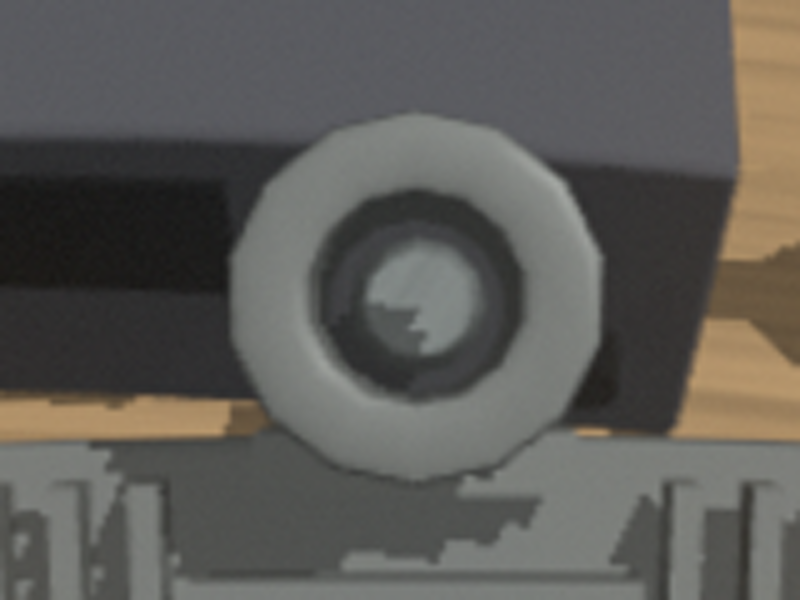

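The crop shows the peg's end (422,298) inside the eye hole (418,295), so it is nearly centred. I measure the residual in tool axes.

```bash
cat > m2.py <<'E'
import pickle,cv2,sys
from h import *
np.set_printoptions(precision=4,suppress=True)
c,s=pickle.load(open(sys.argv[1],"rb"))
P=wcloud(c);T=c["W"]@np.linalg.inv(c["T_tool_cam"]);Q=(P-T[:3,3])@T[:3,:3]
q=Q[50:170,240:400].reshape(-1,3)
near=np.hypot(q[:,0]-.0721,q[:,1]-.0004)
e=q[(abs(q[:,2]+.0105)<.002)&(near<.02)]
print("ring",len(e),cv2.minEnclosingCircle(e[:,:2].astype(np.float32)))
A=np.c_[e[:,:2],np.ones(len(e))];print("ring plane slopes deg",np.degrees(np.linalg.lstsq(A,e[:,2],rcond=None)[0][:2]))
t=q[(near<.008)&(q[:,2]>-.005)];print("hist",np.histogram(t[:,2],bins=np.arange(-.005,.06,.005)))
z=np.median(t[:,2]);f=t[abs(t[:,2]-z)<.0015];print("tip",len(f),z,f.mean(0),cv2.minEnclosingCircle(f[:,:2].astype(np.float32)))
E
python3 m2.py w3.pkl
```

```text
ring 3042 ((0.07201750576496124, 0.0005030786269344389), 0.016462408006191254)
ring plane slopes deg [ 0.0205 -0.0383]
hist (array([  0,   0,   0,   0,   0,   0,   0, 356, 184,   0,   0,   0]), array([-0.005,  0.   ,  0.005,  0.01 ,  0.015,  0.02 ,  0.025,  0.03 ,
        0.035,  0.04 ,  0.045,  0.05 ,  0.055]))
tip 425 0.03455482808105837 [0.0728 0.0008 0.0344] ((0.0724717453122139, 0.0008736895979382098), 0.0072183976881206036)
```

{"method": "move_arm", "body": {
  "translation": [
    [0.0006,-0.0003,0.0004],
    [0.0018,-0.0002,-0.0012],
    [0.0036,0.0,-0.0036],
    [0.0054,0.0002,-0.0059],
    [0.0073,0.0003,-0.0083],
    [0.0091,0.0005,-0.0107],
    [0.0103,0.0006,-0.0123],
    [0.0115,0.0007,-0.0139],
    [0.0127,0.0008,-0.0154],
    [0.014,0.0009,-0.017],
    [0.0152,0.0011,-0.0186],
    [0.0164,0.0012,-0.0202],
    [0.0176,0.0013,-0.0218],
    [0.0188,0.0014,-0.0234],
    [0.0188,0.0014,-0.0234],
    [0.0188,0.0014,-0.0234]
  ],
  "angular": [
    [0,0,0],
    [0,0,0],
    [0,0,0],
    [0,0,0],
    [0,0,0],
    [0,0,0],
    [0,0,0],
    [0,0,0],
    [0,0,0],
    [0,0,0],
    [0,0,0],
    [0,0,0],
    [0,0,0],
    [0,0,0],
    [0,0,0],
    [0,0,0]
  ],
  "hand": [1,1,1,1,1,1,1,1,1,1,1,1,1,1,1,1]
}}

```text
time: 8.25
position: [0.518, 0.2856, 0.1854]
tcp_rot: [0.946, 0.044, 0.322, -0.015]
ft_force: [-1.2, -0.0, -3.8]
opening: 0.411
finger_force: 61.8
```

```bash
python3 - <<'E'
from rig import bot
from h import *
import pickle,cv2
c,s=wshot(bot);pickle.dump((c,s),open("w4.pkl","wb"))
E
python3 plan.py; python3 m2.py w4.pkl
```

```text
time 8.3 rotvec [ 0.0034  0.0171 -0.0166] axis [-0.607  -0.0564  0.7927] collar [0.6188 0.2943 0.1721]
eye in peg frame now (collar origin) [0.0001 0.0002 0.0548] F in peg [-2.7111 -0.0349 -4.011 ] F [ 0.298  -0.0074 -4.8322] 61.7741596698761
0.085 [-0.0184 -0.0019  0.0239]
0.07 [-0.0092 -0.0011  0.012 ]
0.04 [ 0.009   0.0006 -0.0118]
0.0 [ 0.0332  0.0029 -0.0435]
ring 3045 ((0.07197711616754532, 0.0003596051246859133), 0.01654500886797905)
ring plane slopes deg [0.1888 0.0691]
hist (array([  0, 525, 260,   0,   0,   0,   0,   0,   0,   0,   0,   0]), array([-0.005,  0.   ,  0.005,  0.01 ,  0.015,  0.02 ,  0.025,  0.03 ,
        0.035,  0.04 ,  0.045,  0.05 ,  0.055]))
tip 592 0.004386031813525774 [0.0718 0.0003 0.0042] ((0.07175237685441971, 0.0005700284382328391), 0.007378253620117903)
```

{"method": "move_arm", "body": {
  "translation": [
    [0.0018,0.0002,-0.0024],
    [0.0036,0.0003,-0.0048],
    [0.0055,0.0005,-0.0071],
    [0.0073,0.0007,-0.0095],
    [0.0091,0.0008,-0.0119],
    [0.0109,0.001,-0.0143],
    [0.0127,0.0012,-0.0166],
    [0.0146,0.0014,-0.019],
    [0.0164,0.0015,-0.0214],
    [0.0182,0.0017,-0.0238],
    [0.02,0.0019,-0.0262],
    [0.0219,0.002,-0.0285],
    [0.0237,0.0022,-0.0309],
    [0.0255,0.0024,-0.0333],
    [0.0273,0.0025,-0.0357],
    [0.0273,0.0025,-0.0357],
    [0.0273,0.0025,-0.0357]
  ],
  "angular": [
    [0,0,0],
    [0,0,0],
    [0,0,0],
    [0,0,0],
    [0,0,0],
    [0,0,0],
    [0,0,0],
    [0,0,0],
    [0,0,0],
    [0,0,0],
    [0,0,0],
    [0,0,0],
    [0,0,0],
    [0,0,0],
    [0,0,0],
    [0,0,0],
    [0,0,0]
  ],
  "hand": [1,1,1,1,1,1,1,1,1,1,1,1,1,1,1,1,1]
}}

```text
time: 9.72
position: [0.5453, 0.288, 0.1496]
tcp_rot: [0.946, 0.044, 0.322, -0.015]
ft_force: [-0.1, 0.8, -4.6]
opening: 0.411
finger_force: 61.8
```

```bash
python3 plan.py
```

```text
time 9.7167 rotvec [ 0.0118  0.0009 -0.0159] axis [-0.607  -0.0564  0.7927] collar [0.6188 0.2943 0.1721]
eye in peg frame now (collar origin) [-0.0001  0.0002  0.0096] F in peg [-2.851   0.8545 -3.6196] F [-0.1322  0.8459 -4.6072] 61.77423119544983
0.085 [-0.0457 -0.0044  0.0598]
0.07 [-0.0366 -0.0035  0.0479]
0.04 [-0.0184 -0.0018  0.0241]
0.0 [ 0.0059  0.0004 -0.0076]
```

{"method": "move_arm", "body": {
  "translation": [
    [0.0006,0.0001,-0.0008],
    [0.0012,0.0001,-0.0016],
    [0.0018,0.0002,-0.0024],
    [0.0024,0.0002,-0.0032],
    [0.003,0.0003,-0.004],
    [0.0036,0.0003,-0.0048],
    [0.0042,0.0004,-0.0055],
    [0.0049,0.0005,-0.0063],
    [0.0052,0.0005,-0.0067],
    [0.0055,0.0005,-0.0071],
    [0.0055,0.0005,-0.0071]
  ],
  "angular": [
    [0,0,0],
    [0,0,0],
    [0,0,0],
    [0,0,0],
    [0,0,0],
    [0,0,0],
    [0,0,0],
    [0,0,0],
    [0,0,0],
    [0,0,0],
    [0,0,0]
  ],
  "hand": [1,1,1,1,1,1,1,1,1,1,1]
}}

```text
time: 10.63
position: [0.5508, 0.2886, 0.1426]
tcp_rot: [0.946, 0.044, 0.322, -0.015]
ft_force: [0.4, -0.0, -5.0]
opening: 0.411
finger_force: 61.8
```

```bash
python3 plan.py
```

```text
time 10.6333 rotvec [ 0.0062  0.0111 -0.0162] axis [-0.607  -0.0564  0.7927] collar [0.6188 0.2943 0.1721]
eye in peg frame now (collar origin) [0.     0.0002 0.0007] F in peg [-2.7532 -0.0418 -4.2322] F [ 0.3997 -0.0048 -5.0333] 61.77404165267944
0.085 [-0.0512 -0.0049  0.0668]
0.07 [-0.0421 -0.004   0.0549]
0.04 [-0.0239 -0.0024  0.0311]
0.0 [ 0.0004 -0.0001 -0.0006]
```

Still free. I go on in short calls of about 0.8 mm, 0.2 mm per row, with a force check after each.

{"method": "move_arm", "body": {
  "translation": [
    [0.0001,0,-0.0002],
    [0.0002,0,-0.0003],
    [0.0004,0,-0.0005],
    [0.0005,0,-0.0006],
    [0.0005,0,-0.0006]
  ],
  "angular": [
    [0,0,0],
    [0,0,0],
    [0,0,0],
    [0,0,0],
    [0,0,0]
  ],
  "hand": [1,1,1,1,1]
}}

```text
time: 11.05
position: [0.5513, 0.2886, 0.1421]
tcp_rot: [0.946, 0.044, 0.322, -0.015]
ft_force: [0.1, -0.4, -4.2]
opening: 0.414
finger_force: 61.8
```

{"method": "move_arm", "body": {
  "translation": [
    [0.0001,0,-0.0002],
    [0.0002,0,-0.0003],
    [0.0004,0,-0.0005],
    [0.0005,0,-0.0006],
    [0.0005,0,-0.0006]
  ],
  "angular": [
    [0,0,0],
    [0,0,0],
    [0,0,0],
    [0,0,0],
    [0,0,0]
  ],
  "hand": [1,1,1,1,1]
}}

```text
time: 11.47
position: [0.5518, 0.2886, 0.1415]
tcp_rot: [0.946, 0.044, 0.322, -0.015]
ft_force: [-0.0, -0.6, -4.4]
opening: 0.413
finger_force: 61.8
```

{"method": "move_arm", "body": {
  "translation": [
    [0.0001,0,-0.0002],
    [0.0002,0,-0.0003],
    [0.0004,0,-0.0005],
    [0.0005,0,-0.0006],
    [0.0005,0,-0.0006]
  ],
  "angular": [
    [0,0,0],
    [0,0,0],
    [0,0,0],
    [0,0,0],
    [0,0,0]
  ],
  "hand": [1,1,1,1,1]
}}

```text
time: 11.88
position: [0.5523, 0.2886, 0.1409]
tcp_rot: [0.946, 0.044, 0.322, -0.015]
ft_force: [-0.1, 0.1, -4.6]
opening: 0.41
finger_force: 61.8
```

```bash
python3 plan.py
```

```text
time 11.8833 rotvec [ 0.004   0.0129 -0.016 ] axis [-0.607  -0.0564  0.7927] collar [0.6188 0.2943 0.1721]
eye in peg frame now (collar origin) [ 0.0001  0.     -0.0016] F in peg [-2.8956  0.0927 -3.5867] F [-0.1169  0.0822 -4.6084] 61.77403807640076
0.085 [-0.0527 -0.0049  0.0685]
0.07 [-0.0435 -0.0041  0.0566]
0.04 [-0.0253 -0.0024  0.0329]
0.0 [-0.0011 -0.0001  0.0012]
```

{"method": "move_arm", "body": {
  "translation": [
    [0.0001,0,-0.0002],
    [0.0002,0,-0.0003],
    [0.0004,0,-0.0005],
    [0.0005,0.0001,-0.0006],
    [0.0005,0.0001,-0.0006]
  ],
  "angular": [
    [0,0,0],
    [0,0,0],
    [0,0,0],
    [0,0,0],
    [0,0,0]
  ],
  "hand": [1,1,1,1,1]
}}

```text
time: 12.3
position: [0.5526, 0.2887, 0.1403]
tcp_rot: [0.946, 0.044, 0.322, -0.015]
ft_force: [-2.9, -0.5, -2.9]
opening: 0.413
finger_force: 62.3
```

{"method": "move_arm", "body": {
  "translation": [
    [0.0001,0,-0.0002],
    [0.0002,0,-0.0003],
    [0.0003,0,-0.0004],
    [0.0003,0,-0.0004]
  ],
  "angular": [
    [0,0,0],
    [0,0,0],
    [0,0,0],
    [0,0,0]
  ],
  "hand": [1,1,1,1]
}}

```text
time: 12.63
position: [0.5527, 0.2887, 0.14]
tcp_rot: [0.946, 0.044, 0.322, -0.015]
ft_force: [-9.2, -2.0, -0.5]
opening: 0.412
finger_force: 62.9
```

{"method": "move_arm", "body": {
  "translation": [
    [0.0001,0,-0.0001],
    [0.0001,0,-0.0002],
    [0.0001,0,-0.0002],
    [0.0001,0,-0.0002]
  ],
  "angular": [
    [0,0,0],
    [0,0,0],
    [0,0,0],
    [0,0,0]
  ],
  "hand": [1,1,1,1]
}}

```text
time: 12.97
position: [0.5527, 0.2887, 0.1399]
tcp_rot: [0.946, 0.044, 0.322, -0.015]
ft_force: [-11.0, -2.9, 2.5]
opening: 0.41
finger_force: 63.2
```

```bash
python3 - <<'E'
from rig import bot
from h import *
import pickle,cv2
c,s=wshot(bot);pickle.dump((c,s),open("w5.pkl","wb"))
cv2.imwrite("pics/w5.png",cv2.resize(c["pixels"][50:170,240:400],(800,600),interpolation=2))
E
python3 plan.py
python3 - <<'E'
import pickle
from h import *
c,s=pickle.load(open("w5.pkl","rb"))
P=wcloud(c);T=c["W"]@np.linalg.inv(c["T_tool_cam"]);q=((P-T[:3,3])@T[:3,:3]).reshape(-1,3)
k=q[np.hypot(q[:,0]-.0721,q[:,1]-.0004)<.005];print("tip z tool",np.percentile(k[:,2],[5,50,95]),"want about",.0175-.07)
E
```

```text
time 13.0167 rotvec [ 0.018  -0.0009 -0.014 ] axis [-0.607  -0.0564  0.7927] collar [0.6188 0.2943 0.1721]
eye in peg frame now (collar origin) [-0.0001  0.0001 -0.0026] F in peg [-7.9475 -2.3968  7.7473] F [-10.7538  -3.4063   1.2964] 63.1510591506958
0.085 [-0.0531 -0.005   0.0695]
0.07 [-0.044  -0.0041  0.0576]
0.04 [-0.0258 -0.0024  0.0338]
0.0 [-0.0015 -0.0002  0.0021]
tip z tool [-0.05439189 -0.0533321  -0.05220174] want about -0.052500000000000005
```

Axial push is about 11 N, and the tip's depth through the eye matches a full 70 mm of threading, so the module is seated against the collar. I hold briefly, then release and back off along the peg direction.

{"method": "move_arm", "body": {
  "translation": [
    [0,0,0],
    [0,0,0],
    [0,0,0],
    [0,0,0],
    [0,0,0],
    [0,0,0],
    [0,0,0],
    [0,0,0],
    [0,0,0],
    [0,0,0],
    [0,0,0],
    [0,0,0]
  ],
  "angular": [
    [0,0,0],
    [0,0,0],
    [0,0,0],
    [0,0,0],
    [0,0,0],
    [0,0,0],
    [0,0,0],
    [0,0,0],
    [0,0,0],
    [0,0,0],
    [0,0,0],
    [0,0,0]
  ],
  "hand": [1,1,0.5,0,-0.5,-1,-1,-1,-1,-1,-1,-1]
}}

```text
time: 14.02
position: [0.5532, 0.2887, 0.1397]
tcp_rot: [0.946, 0.044, 0.322, -0.015]
ft_force: [0.1, 1.2, 0.5]
opening: 0.998
finger_force: 0.0
```

Run:
```python
from rig import bot
from h import *
import cv2
c,s=wshot(bot,"w6");print(s["ft_force"],s["opening"],s["finger_force"])
```

```text
[0.06555786 1.17056293 0.5155705 ] 0.9975200220433018 0.0
```

View pics/w6.png

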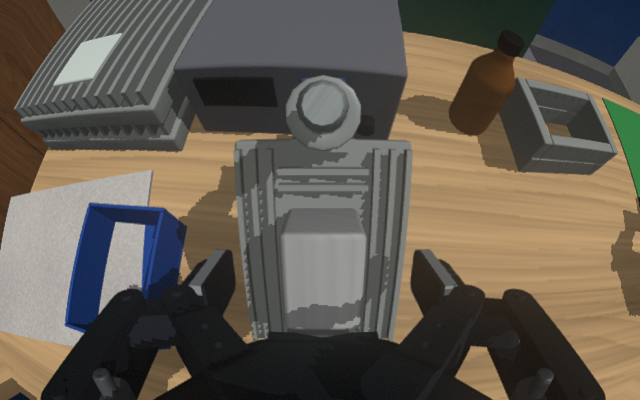

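The module hangs on the peg (eye at (323,112), box at (325,255)) with both fingers clear on either side. I back out along the peg's slope.

{"method": "move_arm", "body": {
  "translation": [
    [-0.003,-0.0003,0.004],
    [-0.009,-0.0008,0.012],
    [-0.018,-0.0017,0.024],
    [-0.03,-0.0028,0.04],
    [-0.043,-0.004,0.056],
    [-0.055,-0.005,0.072],
    [-0.067,-0.006,0.088],
    [-0.08,-0.0075,0.104],
    [-0.092,-0.0085,0.12],
    [-0.092,-0.0085,0.12],
    [-0.092,-0.0085,0.12],
    [-0.092,-0.0085,0.12]
  ],
  "angular": [
    [0,0,0],
    [0,0,0],
    [0,0,0],
    [0,0,0],
    [0,0,0],
    [0,0,0],
    [0,0,0],
    [0,0,0],
    [0,0,0],
    [0,0,0],
    [0,0,0],
    [0,0,0]
  ],
  "hand": [-1,-1,-1,-1,-1,-1,-1,-1,-1,-1,-1,-1]
}}

```text
time: 15.07
position: [0.4611, 0.2801, 0.2592]
tcp_rot: [0.946, 0.044, 0.321, -0.015]
ft_force: [0.3, 0.4, -0.0]
opening: 1.0
finger_force: 0.0
```

Run:
```python
from rig import bot
from h import *
import cv2
s=bot.observe();print(s["time"],s["position"],s["ft_force"],s["opening"])
c=bot.capture("scene");cv2.imwrite("pics/s7.png",cv2.resize(c["pixels"][120:280,300:500],(750,600),interpolation=2))
```

```text
15.0667 [0.46106435 0.28010336 0.25920067] [ 0.27315463  0.35714668 -0.0123423 ] 1.000111162000041
```

View pics/s7.png

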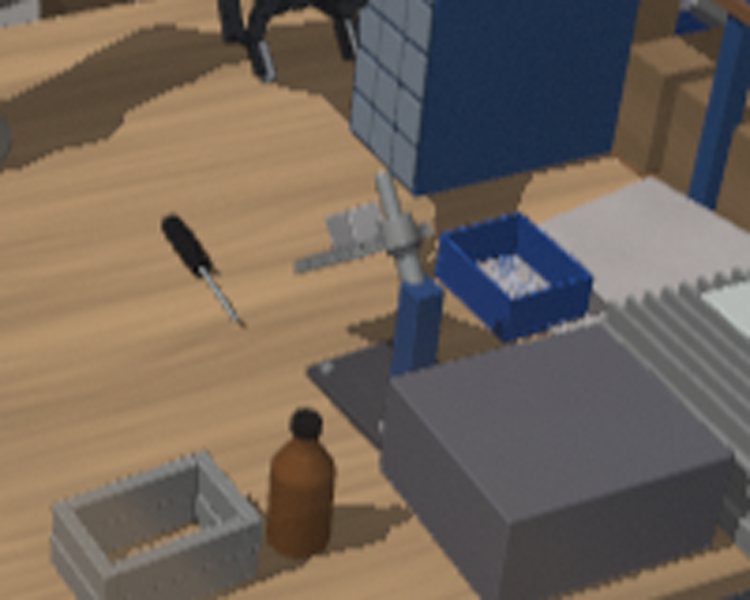

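The picture shows the module hanging on the free peg, with its eye on the collar at (405,240) and its box end downslope at (300,268). The gripper is clear, and the bottle, bin, frames and screwdriver have not moved.

```bash
python3 -c "
from rig import bot
print(bot.close_job())"
```

```text
the job is handed in; nothing more can be done
None
```

The LED module is hanging on the free peg, seated against the collar with an axial push of about 11 N before release; the gripper is clear and the job was handed in after about 15 s of robot time, with no verdict returned.

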